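# Clamp the gearbox and hold its cover pressed on the dowels

## Robot

A 7-joint arm with a two-finger parallel gripper is mounted at the origin on the work surface. World frame = base frame: x ahead of the robot, y to its left, z up, the work surface at z = 0. Lengths are in m, angles in rad, forces in N, time in s.
With the tool pointing down it reaches from about 0.4 to 0.875 m from the base axis. Payload 6.5 kg.
Tool frame: the origin (TCP) lies where the fingers leave the gripper's body, on its centre line; the fingertips stand 64 mm ahead of it and the grasp point (between the pads) lies 45 mm ahead of it; z points along the fingers, y is the line along which they close (so a half turn about z gives the same grasp; the last joint's range is limited). The gripper opens to 88 mm and grips with 3 to 60 N. Pads are 18 mm wide; open, the fingers measure 123 mm over their backs; the gripper's body (75 mm by 187 mm) begins 45 mm behind the grasp point.
Start: joints at [1.228, 0.536, -0.004, 1.538, 0.003, 1.067, -0.071], TCP at [0.178, -0.625, 0.303] pointing down, gripper open.
Joint ranges: [-2.7, 2.7], [-0.37, 2.16], [-1.27, 1.26], [0.24, 2.4], [-1.31, 4.45], [0.19, 1.91], [-2.76, 2.76]. Speed limits (rad/s): [2.39, 2.39, 3.14, 3.14, 3.14, 3.14, 3.14].

## Interface

Orientations are given as a unit quaternion [w, x, y, z].
In Python, from rig import sense, cams, ctrl gives the robot as it stands.
- The arm moves only by the tool apply_moves, never from a script. Its argument "plan" is one flat list of numbers, 7 for each row, row after row: the shift along the world's x, y, z in mm, then the turn, a rotation vector about the world's x, y, z in rad, then the opening in per cent of the stroke, from 0 (shut) to 100 (fully open). A call has 1 to 10 rows; each row shifts and turns the commanded pose from where the row before left it; what a row does not reach is not made up. A row lasts 1/8 s, in which the tool goes at most 62.5 mm and 10.7 degrees, less where a joint would pass 70% of its speed; a pose out of reach is approached as far as the arm can. A call with a gripper value outside its range is refused whole. The fingers move at their own pace and stop on an object; the grip force is fixed at half the most. Time passes only in rows, so rows that do not move let the fingers close. It gives the time, the measured TCP pose, the force, the opening and the grip force at its end, in the units of the state.
- sense(): the state, without advancing time (a new reading comes with each control period).
- cams.capture(name): name is "scene" or "top" or "wrist"; returns the picture (384x512x3 uint8, red, green, blue); there is no depth.
- cams.camera_model(name): a dict with "intrinsics" (3x3 intrinsics, pixels), "k1" (the pictures are not rectified: a ray, as slopes to the right and down, at radius r is drawn at 1 + k1 r^2 times it, then the intrinsics apply), "rvec" (rotation vector, rad) and "tvec" (3), from world to camera coordinates, as OpenCV has them. Camera axes: x right, y down, z forward; pixel columns grow to the right and rows downward; lengths in m; the calibration is good to about 2 mm. A picture is of the moment at which its call begins: read the wrist's pose just before it. camera_model takes no time and is no camera call; for the wrist camera it gives the pose at the moment of the call.
- ctrl.finish_job(): hands the job in; it is judged then, once.
The state is a dict: "clock": time; "joint_positions": joint angles; "qvel": joint speeds; "tau": joint torques, N m; "position": TCP position; "eef_rot": TCP orientation; "ft_force": force on the tool from outside, world axes, zero at the start; "moment": the same for the moment, N m; "grip_width": opening from 0.0 (shut) to 1.0 (fully open); "finger_force": force on a finger pad.
Only numpy, scipy, OpenCV 4.12 (cv2) and the standard library are available. Lean on these libraries where they do the work, as an engineer would, in place of code of your own. Each camera call takes 0.05 s, during which the arm holds its last target. There are 200 camera calls.

## Task

The gearbox's lower half stands in the assembly fixture with the swing clamp open: first turn the clamp's black bar knob clockwise until it clicks past its detent and locks over the foot. Then take the pear-shaped gearbox cover from the cardboard, set it right way round on the two dowels and press it down against the bearing spring until the joint is fully closed. Finish while still holding it there, pressed shut with the gripper, ready for the screws; leave the other things on the bench where they lie.

Things in the scene. Friction and masses are not known exactly. Their poses are not given: they have to be found in the camera images.
- fixture: assembly fixture bolted to the bench (fixed, but stands elsewhere each time): dark steel base plate 175 (x) x 215 (y) x 12 thick; origin under the plate's centre. The gearbox's lower half stands on it in a nest of 6 mm high stops; the swing clamp stands at (0, 75) mm
- nest (a point): where the lower half's origin belongs: point on top of the fixture's base plate, 12 above the bench
- clamp (a joint): swing clamp on the fixture, rad: 0 = fully open, grows as it turns CLOCKWISE seen from above, 1.4 = locked against its stop (it starts somewhere from 0 to 0.25). The spring ball in its toe climbs the edge of the gearbox's foot at about 0.9 (up to about 0.2 N m), slides over it and from 1.3 drops with a click into the foot's bolt slot, which holds the clamp at 1.4
- clamp_grip (a point): middle of the clamp's black bar knob, on the pivot axis; bar 64 long x 14 thick x 24 high, its top 79 above the bench; below it only a 26 dia spindle down to 34 above the bench. The point turns with the clamp: x points along the bar towards the toe, z up. The toe below it (22 to 32 above the bench) reaches 58 from the axis along x
- housing: lower half of a small aluminium gearbox (loose, 0.7 kg, in the fixture's nest with 1 mm play), pear-shaped seen from above, 118 x 88, 42 high without dowels, open at the top. Origin on the gear shaft's axis, at the foot's underside; x points from the big round end (radius 44 about the origin) to the small end (radius 26 about (48, 0)), z up. Two slotted feet 9 thick reach 62 to either side (y)
- joint_face (a point): point on the gear shaft's axis level with the lower half's top joint face (42 above its origin); axes as the lower half's. The gear shaft's bearing, 28 dia, stands 11 above this face on a spring
- dowel_a (a point): foot of dowel A, level with the joint face, by the big end, at (-36.4, 36.4) mm in the lower half's frame; steel dowel 10 dia, 14.5 high above the face, the last 4.5 tapering to 4.4 dia; on a 25 dia round ear
- dowel_b (a point): foot of dowel B, same dowel, by the small end, at (70.2, -26.4) mm in the lower half's frame
- shaft (a joint): gear shaft with bearing in the lower half, m: 0 = up, grows as it is pushed down. Spring: about 6 N at 0, 1.5 N more per mm. The seated cover meets it 4 mm before the joint closes, so the joint stays 4 mm open unless it is pressed with about 10 N more than the cover's weight
- cover: aluminium gearbox cover (loose, about 0.26 kg), same pear outline as the lower half, lying right way up on the cardboard. Origin on the axis of the big boss, on its flat underside (its joint face); x points to the small end, z up. 14 thick, plus the big boss. Put on right, its origin lies on joint_face and its axes match the lower half's
- cover_grip (a point): on the axis of the cover's big boss, 34 above the cover's underside. The boss is a plain cylinder 40 dia, from 14 to 44 above the underside: a good place to grip, any way round. The cover's centre of mass is about 10 from this axis towards the small end
- hole_a (a point): centre of dowel hole A at the cover's underside, (-36.4, 36.4) mm in the cover's frame; through hole 11.5 dia in a 25 dia x 15 high round ear (the small 5 mm screw holes are not dowel holes)
- hole_b (a point): centre of dowel hole B, same hole, at (70.2, -26.4) mm in the cover's frame
- card: sheet of cardboard 260 x 220 x 3 on the bench (fixed) on which the cover and the loose bearing lie; origin under its centre
- stator: bystander: wound motor stator, steel ring with copper coils, 80 dia x 50 high; origin under its centre
- screwdriver: bystander: black-handled screwdriver, 200 long, lying; origin under its middle
- bearing: bystander: loose ball bearing, 35 dia x 11, on the cardboard; origin under its centre
- spanner: bystander: steel combination spanner, 180 long x 8 thick, lying; origin under its middle
- block: bystander: wooden block 60 x 130 x 45; origin under its centre
- end_bell: bystander: round aluminium motor end bell, 86 dia x 32 high with four small lugs (not the gearbox cover); origin under its centre

How it is judged:
On the way, in this order (a step that is already met when the one before it is completed fails the run):
1. the swing clamp has clicked past its detent and is locked, the cover still off the gearbox (value of joint clamp above 1.34 rad and horizontal distance between cover and joint_face above 0.08 m), for 0.2 s.
2. the cover sits right way round with both holes on their dowels (horizontal distance between hole_a and dowel_a below 0.0025 m and horizontal distance between hole_b and dowel_b below 0.0025 m and z of cover in the frame of joint_face between -0.003 and 0.008 m and angle between the z axis of cover and the z axis of housing, either way round below 0.03 rad), for 0.1 s.
At the end, for the whole second after the job is handed in: clamp locked (above 1.34 rad); lower half in its nest (within 4 mm); both cover holes within 2.5 mm of their dowels; cover level with the lower half within 0.03 rad; joint closed to less than 1.5 mm against the spring; the gripper still on the cover with more than 3 N (horizontal distance between hole_a and dowel_a below 0.0025 m and horizontal distance between hole_b and dowel_b below 0.0025 m and z of cover in the frame of joint_face between -0.003 and 0.0015 m and angle between the z axis of cover and the z axis of housing, either way round below 0.03 rad and value of joint clamp above 1.34 rad and distance between housing and nest below 0.004 m and contact force between the fingers and cover above 3 N); the arm keeps its last pose, push and grip.
It fails at once if one of the six bystanders is pushed more than 30 mm from its place (distance of any of stator, screwdriver, bearing, spanner, block, end_bell from where it was at the start of the episode above 0.03 m).
It also fails if it takes over 61 s, if anything falls off the work surface, if the arm or the gripper's body presses on something with over 40 N, if the wrist force passes 120 N, or if a joint passes its speed limit or range.

## Working session

There is one attempt and no reset: what is moved stays moved. The work goes in short steps, Python scripts to look and compute and a tool call to move; the robot and the scene stay as the last step left them, time stands still between calls to the robot, and variables do not carry over. Pictures are saved under pics/ and viewed, at most 10 in all, crops included, and the job is handed in when it is done.

Besides the shell and the picture viewer there is one more tool, called after "Emit:" by a JSON object that holds its "op" and its "data", one argument or row to a line. apply_moves: Moves the arm, as the interface text tells. Its arguments: {"type":"object","properties":{"plan":{"type":"array"}},"required":["plan"]}

```bash
mkdir -p pics; ls
python3 - <<'E'
from rig import sense,cams,ctrl
import cv2
s=sense();print({k:s[k] for k in("clock","position","eef_rot","grip_width","ft_force")})
for n in("scene","top"):
    im=cams.capture(n);cv2.imwrite(f"pics/{n}0.png",cv2.resize(im[:,:,::-1],(800,600),interpolation=cv2.INTER_CUBIC))
    print(cams.camera_model(n))
E
```

```text
pics
{'clock': 0.0, 'position': array([ 0.17748199, -0.62478392,  0.3018513 ]), 'eef_rot': array([-8.42938764e-04,  9.90433729e-01,  1.37986558e-01, -1.68786940e-04]), 'grip_width': 0.9990736484302155, 'ft_force': array([-0.92218006,  0.66699634,  0.6842581 ])}
{'intrinsics': array([[444.64094772,   0.        , 251.27734293],
       [  0.        , 444.64094772, 201.1141981 ],
       [  0.        ,   0.        ,   1.        ]]), 'k1': -0.16408423366873742, 'rvec': array([ 1.27634156,  2.35142876, -0.86068504]), 'tvec': array([ 0.30386018, -0.32423952,  1.43180031])}
{'intrinsics': array([[436.09573018,   0.        , 266.44160495],
       [  0.        , 436.09573018, 193.00647912],
       [  0.        ,   0.        ,   1.        ]]), 'k1': 0.04979889276069108, 'rvec': array([ 2.20569116, -1.98290714,  0.21971431]), 'tvec': array([-0.05656757,  0.56634737,  0.88840982])}
```

View pics/top0.png

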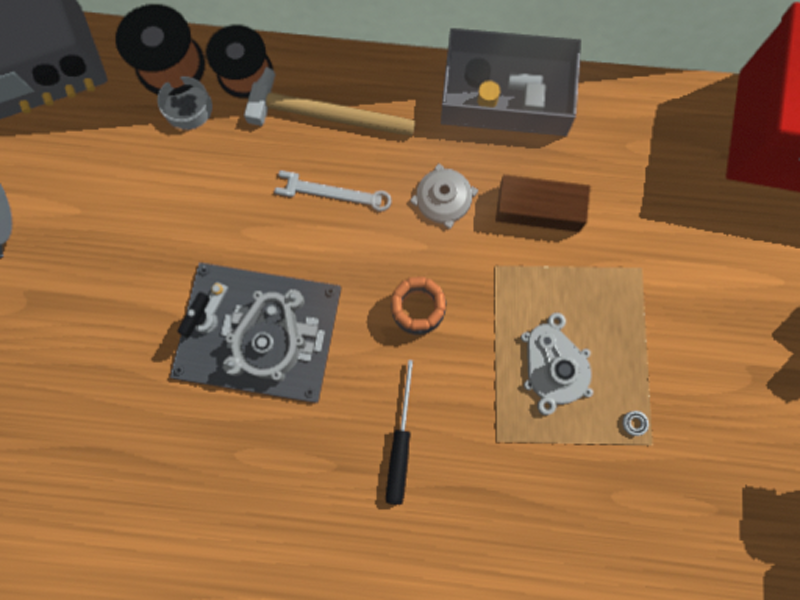

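View pics/scene0.png

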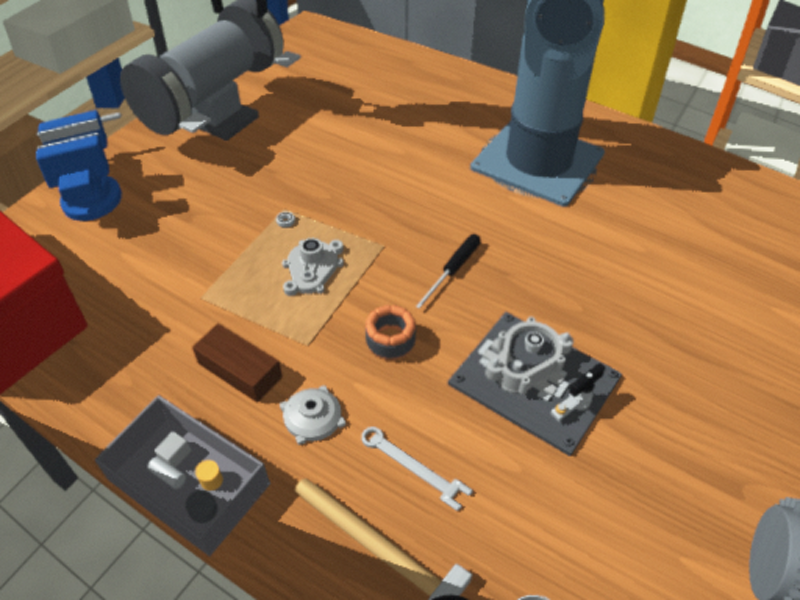

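```bash
cat > h.py <<'E'
import numpy as np,cv2
from rig import sense,cams,ctrl
from scipy.spatial.transform import Rotation as R
def ray(m,px):
    K=m["intrinsics"];d=np.array([(px[0]-K[0,2])/K[0,0],(px[1]-K[1,2])/K[1,1]]);s=d.copy()
    for _ in range(20): s=d/(1+m["k1"]*(s@s))
    Rm=cv2.Rodrigues(np.array(m["rvec"],float))[0];t=np.array(m["tvec"],float).ravel()
    return -Rm.T@t,Rm.T@np.array([s[0],s[1],1])
def at(m,px,z):
    c,v=ray(m,px);return (c+v*(z-c[2])/v[2])[:2]
def proj(m,P):
    Rm=cv2.Rodrigues(np.array(m["rvec"],float))[0];p=Rm@np.array(P,float)+np.array(m["tvec"]).ravel()
    s=p[:2]/p[2];s=s*(1+m["k1"]*(s@s));K=m["intrinsics"];return s*K[0,0]+K[:2,2]
def yaw(q):
    # direction of tool y (closing line), degrees
    y=R.from_quat(np.r_[q[1:],q[0]]).as_matrix()[:,1];return np.degrees(np.arctan2(y[1],y[0]))
E
python3 - <<'E'
from h import *
m=cams.camera_model("top");k=.64
for n,p,z in [("c1",(203,265),.012),("c2",(340,287),.012),("c3",(318,402),.012),("c4",(170,380),.012),("knob",(195,313),.079),("toe",(219,288),.032),
 ("bearing",(262,342),.065),("dA",(234,364),.0685),("dB",(294,297),.0685),("boss",(565,370),.047),("hA",(547,405),.018),("hB",(558,321),.018),("stator",(419,305),.05),("lb",(635,423),.014),("endbell",(444,195),.02)]:
    print(n,np.round(at(m,np.array(p)*k,z)*1000,1))
m=cams.camera_model("scene")
for n,p,z in [("knob",(585,380),.079),("bearing",(535,341),.065),("boss",(311,244),.047)]:
    print(n,np.round(at(m,np.array(p)*k,z)*1000,1))
print(yaw(sense()["eef_rot"]))
E
```

```text
c1 [602.6 326.4]
c2 [590.8 119.9]
c3 [420.1 128.8]
c4 [429.3 342.8]
knob [517.9 301.5]
toe [566.1 290.5]
bearing [489.8 208.4]
dA [455.5 240.4]
dB [556.5 173.4]
boss [ 498.  -210.9]
hA [ 450.  -194.4]
hB [ 572.4 -202.6]
stator [ 5.676e+02 -1.000e-01]
lb [ 438.9 -318.8]
endbell [747.9 -19.1]
knob [531.8 309.2]
bearing [495.7 214.8]
boss [ 498.9 -207. ]
-74.13646381870798
```

Emit:
{"op": "apply_moves", "data": {
  "plan": [30,37,0,0,0,0,100,30,37,0,0,0,0,100,30,37,0,0,0,0,100,30,37,0,0,0,0,100,30,37,0,0,0,0,100,30,37,0,0,0,0,100,30,37,0,0,0,0,100,30,37,0,0,0,0,100,30,37,0,0,0,0,100,0,0,0,0,0,0,100]
}}

```text
clock: 1.35
position: [0.4501, -0.2883, 0.3025]
eef_rot: [-0.001, 0.99, 0.142, 0.001]
ft_force: [-0.5, -0.0, 0.3]
grip_width: 1.0
finger_force: 0.0
```

Run:
```python
from h import *
m=cams.camera_model("wrist");im=cams.capture("wrist");np.savez("w1.npz",**m)
cv2.imwrite("pics/w1.png",cv2.resize(im[:,:,::-1],(800,600),interpolation=cv2.INTER_CUBIC))
print(m,sense()["position"]);K=proj(m,(.498,-.211,.047));print(K/.64)
```

```text
{'intrinsics': array([[301.24785387,   0.        , 254.65455841],
       [  0.        , 301.24785387, 188.11269966],
       [  0.        ,   0.        ,   1.        ]]), 'k1': 0.008047418154601088, 'rvec': array([-2.30488065,  1.72847237,  0.27353453]), 'tvec': array([-0.40243107,  0.29307676,  0.49815092])} [ 0.44840846 -0.29071645  0.30243762]
[309.89107236 161.42638037]
```

View pics/w1.png

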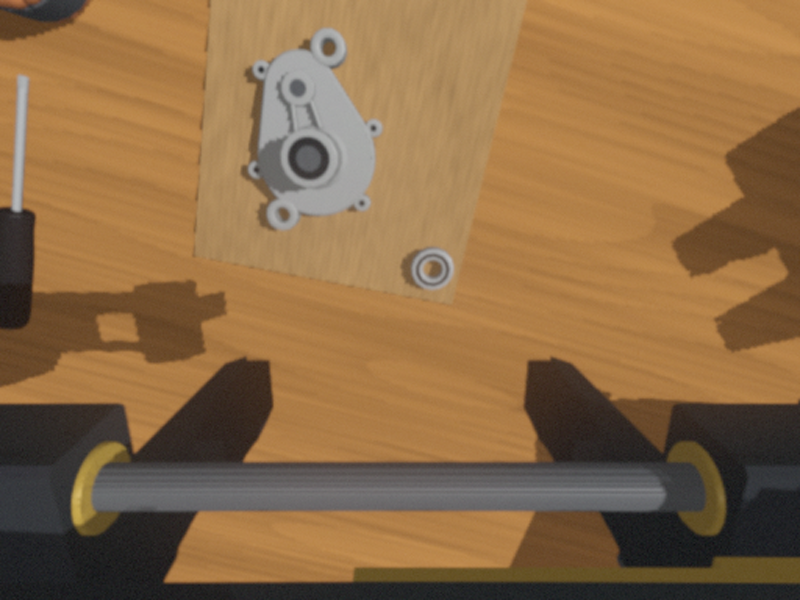

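Emit:
{"op": "apply_moves", "data": {
  "plan": [15,58,0,0,0,0,100,10,58,0,0,0,0,100,0,58,0,0,0,0,100,0,58,0,0,0,0,100,0,58,0,0,0,0,100,0,58,0,0,0,0,100,-15,58,0,0,0,0,100,-15,58,0,0,0,0,100,-25,58,0,0,0,0,100,0,0,0,0,0,0,100]
}}

```text
clock: 2.65
position: [0.4161, 0.2324, 0.3028]
eef_rot: [-0.001, 0.99, 0.141, -0.0]
ft_force: [0.6, -1.1, -0.6]
grip_width: 0.999
finger_force: 0.0
```

Run:
```python
from h import *
m=cams.camera_model("wrist");im=cams.capture("wrist");np.savez("w2.npz",**m)
cv2.imwrite("pics/w2.png",cv2.resize(im[:,:,::-1],(800,600),interpolation=cv2.INTER_CUBIC))
m=np.load("w1.npz")
for n,p,z in [("boss",(309,157),.047),("hA",(282,214),.018),("hB",(328,47),.018)]: print(n,at(m,np.array(p)*.64,z)*1000)
```

```text
boss [ 500.68308598 -209.75790674]
hA [ 451.21902567 -194.31055288]
hB [ 573.89956481 -201.20149374]
```

View pics/w2.png

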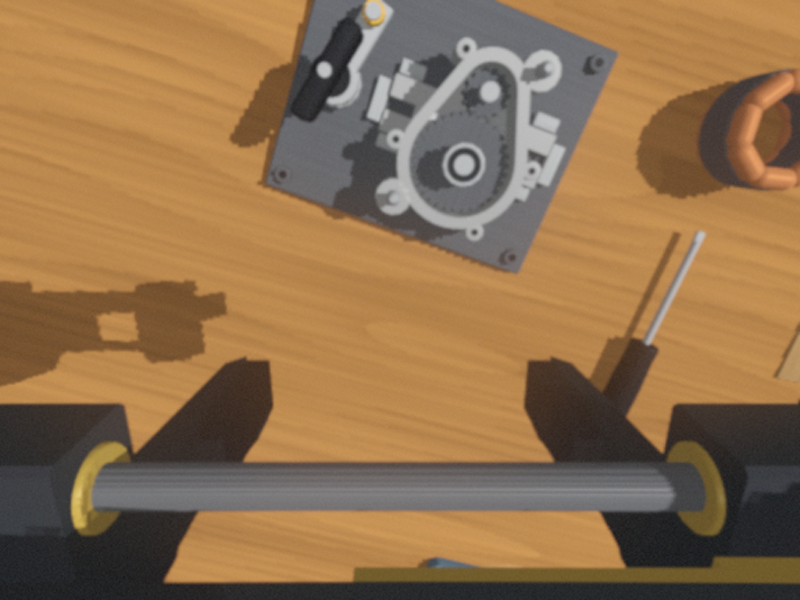

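Run:
```python
from h import *
m=np.load("w2.npz")
for n,p,z in [("knob",(324,70),.079),("bar-",(302,113),.079),("bar+",(350,27),.079),("toe",(374,12),.034),("bearing",(464,164),.065),("earA",(392,197),.054),("earB",(541,71),.054),("tipA",(398,199),.0685),("tipB",(547,66),.0685)]: print(n,np.round(at(m,np.array(p)*.64,z)*1000,1))
im=cv2.imread("pics/w2.png")
cv2.imwrite("pics/w2c.png",cv2.resize(im[0:260,280:580],(800,600)[0:2],interpolation=cv2.INTER_CUBIC))
for z in(.054,.0685):
  for P in [(.455,.24),(.557,.173)]:print(proj(m,(*P,z))/.64)
print(yaw(sense()["eef_rot"]))
```

```text
knob [519.5 308. ]
bar- [492.7 315.2]
bar+ [545.5 298.8]
toe [565.9 292.5]
bearing [491.9 209.7]
earA [457.1 248.8]
earB [559.6 179.4]
tipA [458.6 244.9]
tipB [560.2 180.2]
[403.32566013 203.61604648]
[548.88480997  78.29562445]
[403.52570238 206.35210642]
[556.09353571  75.24916758]
-73.99356136046083
```

View pics/w2c.png

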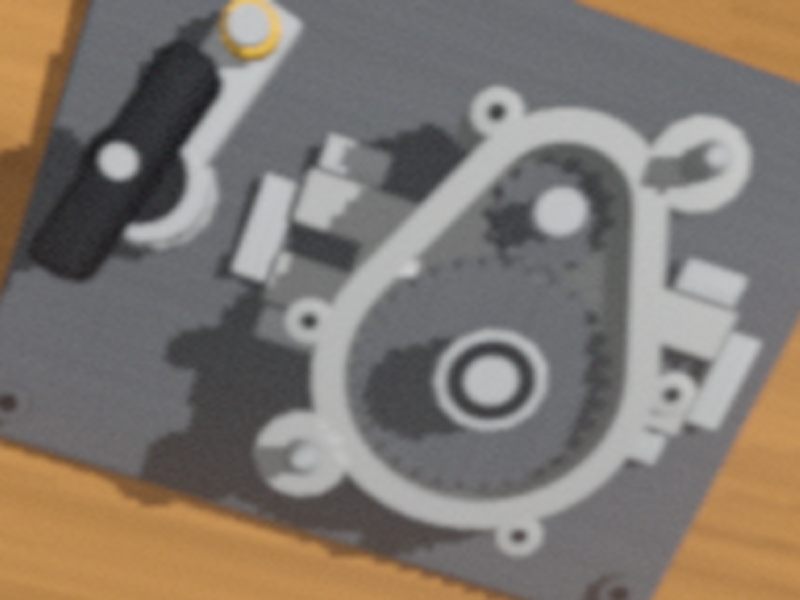

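Run:
```python
from h import *
print(np.round(sense()["joint_positions"],2))
m=cams.camera_model("wrist");print(-cv2.Rodrigues(m["rvec"])[0].T@m["tvec"])
m=np.load("w2.npz")
for n,p,z in [("knob",(324.3,69.5),.079),("bearing",(464,164.7),.065),("tipA",(393.6,198.5),.0685),("tipB",(549.3,68),.0685)]: print(n,np.round(at(m,np.array(p)*.64,z)*1000,1))
```

```text
[-0.21  0.27 -0.45  1.96  0.15  0.94 -2.03]
[0.49476821 0.25149985 0.38356407]
knob [519.8 307.8]
bearing [491.5 209.5]
tipA [458.1 247.7]
tipB [559.6 178.5]
```

Emit:
{"op": "apply_moves", "data": {
  "plan": [26,19,0,0,0,-0.15,50,26,19,0,0,0,-0.15,50,26,19,0,0,0,-0.15,50,25,18,0,0,0,-0.14,50,0,0,-50,0,0,0,50,0,0,-50,0,0,0,50,0,0,0,0,0,0,50]
}}

```text
clock: 3.58
position: [0.5202, 0.2998, 0.1991]
eef_rot: [0.003, 0.987, -0.158, -0.003]
ft_force: [0.1, -0.5, 0.9]
grip_width: 0.502
finger_force: 0.0
```

Run:
```python
from h import *
s=sense();print(s["position"],yaw(s["eef_rot"]),np.round(s["joint_positions"],2))
im=cams.capture("wrist");m=cams.camera_model("wrist");np.savez("w3.npz",**m)
cv2.imwrite("pics/w3.png",cv2.resize(im[:,:,::-1],(800,600),interpolation=cv2.INTER_CUBIC))
```

```text
[0.52018491 0.29984132 0.19910064] -108.13329266885476 [-0.4   0.6  -0.27  1.73  0.21  0.85 -2.65]
```

View pics/w3.png

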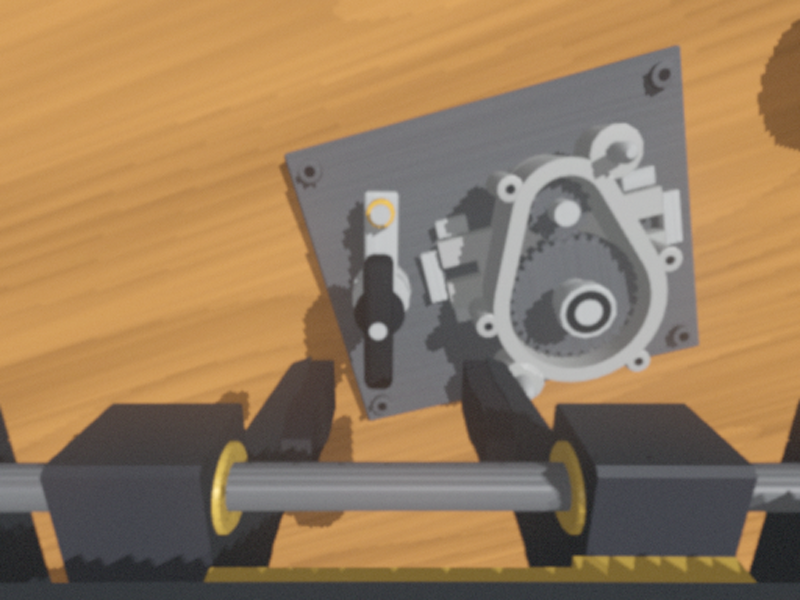

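Run:
```python
from h import *
m=np.load("w3.npz")
for n,p,z in [("knob",(378,331),.080),("bar-",(378,386),.079),("bar+",(378,256),.079),("bearing",(588,312),.065),("tipB",(624,150),.0685),("earB",(617,148),.054)]: print(n,np.round(at(m,np.array(p)*.64,z)*1000,1))
```

```text
knob [520.9 311. ]
bar- [493.2 320.5]
bar+ [554.5 299.6]
bearing [492.4 212. ]
tipB [563.5 183.7]
earB [563.1 180.4]
```

Emit:
{"op": "apply_moves", "data": {
  "plan": [0,0,0,0,0,0.18,50,0,0,0,0,0,0.18,50,0,0,0,0,0,0.18,50,0,0,0,0,0,0.18,50,0,0,0,0,0,0.18,50,0,0,0,0,0,0.18,50,0,0,0,0,0,0.18,50,0,0,0,0,0,0.18,50,0,0,0,0,0,0.18,50,0,0,0,0,0,0.18,50]
}}

```text
clock: 4.88
position: [0.5232, 0.3032, 0.2056]
eef_rot: [0.002, 0.735, 0.678, 0.002]
ft_force: [0.5, -0.6, -0.3]
grip_width: 0.496
finger_force: 0.0
```

Emit:
{"op": "apply_moves", "data": {
  "plan": [0,0,0,0,0,0.18,50,0,0,0,0,0,0.18,50,0,0,0,0,0,0.18,50,0,0,0,0,0,0.18,50,0,0,0,0,0,0.18,50,0,0,0,0,0,0.18,50,0,0,0,0,0,0.18,50,0,0,0,0,0,0.08,50,0,0,0,0,0,0,50]
}}

```text
clock: 6.0
position: [0.5229, 0.303, 0.2047]
eef_rot: [0.002, 0.159, 0.987, 0.0]
ft_force: [-1.2, -0.5, -0.9]
grip_width: 0.503
finger_force: 0.0
```

Run:
```python
from h import *
s=sense();print(s["position"],s["eef_rot"],yaw(s["eef_rot"]),np.round(s["joint_positions"],2))
```

```text
[0.52289514 0.30304309 0.20471077] [1.72827019e-03 1.58563944e-01 9.87347196e-01 5.85112079e-05] 71.75293260845363 [ 0.06  0.81 -0.99  1.7   0.76  1.06  0.07]
```

Emit:
{"op": "apply_moves", "data": {
  "plan": [-1.4,6.3,-30,0,0,0,50,0,0,-30,0,0,0,50,0,0,-31,0,0,0,50,0,0,0,0,0,0,35,0,0,0,0,0,0,25,0,0,0,0,0,0,20,0,0,0,0,0,0,10,0,0,0,0,0,0,10]
}}

```text
clock: 7.0
position: [0.52, 0.3091, 0.1131]
eef_rot: [0.001, 0.157, 0.988, -0.001]
ft_force: [-0.9, -5.3, 5.3]
grip_width: 0.181
finger_force: 30.0
```

Emit:
{"op": "apply_moves", "data": {
  "plan": [0,0,0,0,0,-0.12,5,0,0,0,0,0,-0.12,5,0,0,0,0,0,-0.12,5,0,0,0,0,0,-0.12,5,0,0,0,0,0,-0.12,5,0,0,0,0,0,0,5]
}}

```text
clock: 7.75
position: [0.5198, 0.3088, 0.1131]
eef_rot: [0.001, 0.443, 0.897, -0.002]
ft_force: [-2.6, -5.5, 6.3]
grip_width: 0.187
finger_force: 30.0
```

```bash
cat > st.py <<'E'
from h import *
s=sense();print(s["clock"],np.round(s["position"]*1000,1),"yaw",round(yaw(s["eef_rot"]),1),"q",np.round(s["joint_positions"],2),"f",np.round(s["ft_force"],1),"m",np.round(s["moment"],2),"g",s["grip_width"],s["finger_force"])
E
python3 st.py
```

```text
7.75 [519.8 308.8 113.1] yaw 37.4 q [-0.08  0.87 -0.78  1.73  0.78  0.88 -0.55] f [-2.6 -5.5  6.3] m [-1.32  0.46 -0.03] g 0.18660484596432841 30.000703632831573
```

Emit:
{"op": "apply_moves", "data": {
  "plan": [0,0,0,0,0,-0.1,5,0,0,0,0,0,-0.1,5,0,0,0,0,0,-0.1,5,0,0,0,0,0,-0.1,5,0,0,0,0,0,-0.1,5,0,0,0,0,0,-0.05,5,0,0,0,0,0,-0.05,5,0,0,0,0,0,0,5]
}}

```text
clock: 8.75
position: [0.5195, 0.3087, 0.1131]
eef_rot: [0.001, 0.688, 0.726, -0.002]
ft_force: [-3.0, -6.7, 7.9]
grip_width: 0.184
finger_force: 30.0
```

```bash
python3 st.py
```

```text
8.75 [519.5 308.7 113.1] yaw 3.1 q [-0.15  0.82 -0.65  1.74  0.66  0.82 -1.07] f [-3.  -6.7  7.9] m [-1.47  0.71 -0.03] g 0.18400366347095926 30.001477897167206
```

Emit:
{"op": "apply_moves", "data": {
  "plan": [0,0,0,0,0,-0.04,5,0,0,0,0,0,-0.04,5,0,0,0,0,0,-0.04,5,0,0,0,0,0,0,5]
}}

```text
clock: 9.25
position: [0.5194, 0.3086, 0.1131]
eef_rot: [0.001, 0.73, 0.684, -0.001]
ft_force: [-3.8, -6.4, 8.2]
grip_width: 0.186
finger_force: 30.0
```

```bash
python3 st.py
```

```text
9.25 [519.4 308.6 113.1] yaw -3.8 q [-0.17  0.81 -0.63  1.74  0.64  0.81 -1.17] f [-3.8 -6.4  8.2] m [-1.6   0.69  0.03] g 0.18594514308536822 30.00152975320816
```

Emit:
{"op": "apply_moves", "data": {
  "plan": [0,0,0,0,0,-0.04,5,0,0,0,0,0,-0.04,5,0,0,0,0,0,-0.03,5,0,0,0,0,0,0,5]
}}

```text
clock: 9.75
position: [0.5194, 0.3092, 0.1131]
eef_rot: [0.001, 0.766, 0.643, -0.001]
ft_force: [-1.9, -5.1, 5.3]
grip_width: 0.182
finger_force: 30.0
```

```bash
python3 st.py
```

```text
9.75 [519.4 309.2 113.1] yaw -10.0 q [-0.19  0.8  -0.6   1.74  0.61  0.8  -1.27] f [-1.9 -5.1  5.3] m [-1.17  0.58  0.25] g 0.18220847377059365 30.000994205474854
```

Emit:
{"op": "apply_moves", "data": {
  "plan": [0,0,0,0,0,-0.04,5,0,0,0,0,0,-0.03,5,0,0,0,0,0,0,5]
}}

```text
clock: 10.12
position: [0.5195, 0.3096, 0.1131]
eef_rot: [0.001, 0.788, 0.616, -0.001]
ft_force: [-2.3, -6.1, 5.5]
grip_width: 0.185
finger_force: 30.7
```

```bash
python3 st.py
```

```text
10.125 [519.5 309.6 113.1] yaw -14.0 q [-0.2   0.8  -0.59  1.74  0.6   0.79 -1.33] f [-2.3 -6.1  5.5] m [-0.98  0.5   0.43] g 0.1852676946996488 30.691720902104862
```

Emit:
{"op": "apply_moves", "data": {
  "plan": [0,0,0,0,0,0.07,10,0,0,0,0,0,0.0,40,0,0,0,0,0,0,50,0,0,0,0,0,0,50,0,0,40,0,0,0,60,0,0,50,0,0,-0.17,60,0,-35,50,0,0,-0.17,60,0,-60,0,0,0,-0.17,60,0,-60,0,0,0,-0.17,60,0,-60,0,0,0,-0.17,60]
}}

```text
clock: 11.38
position: [0.5195, 0.0937, 0.2522]
eef_rot: [0.0, 0.964, 0.267, 0.001]
ft_force: [1.0, -0.0, 0.4]
grip_width: 0.596
finger_force: 0.0
```

Run:
```python
from h import *
s=sense();print(s["position"],yaw(s["eef_rot"]),np.round(s["joint_positions"],2))
im=cams.capture("top")
cv2.imwrite("pics/t1.png",cv2.resize(im[150:270,90:250,::-1],(800,600),interpolation=cv2.INTER_CUBIC))
```

```text
[0.51946762 0.09373474 0.25216021] -59.000099573476305 [ 0.15  0.45 -0.53  1.88  0.29  0.88 -1.55]
```

View pics/t1.png

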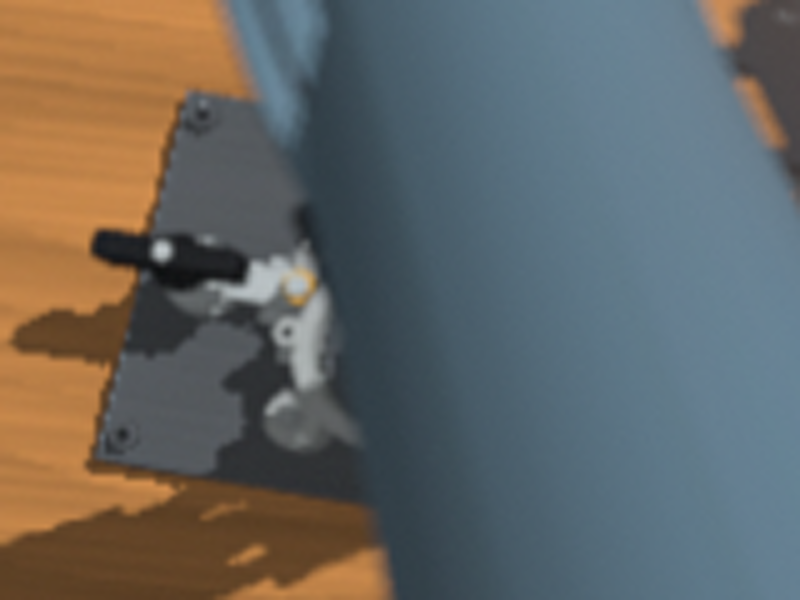

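Emit:
{"op": "apply_moves", "data": {
  "plan": [-4,-60,0,0,0,-0.065,70,-4,-60,0,0,0,0,70,-4,-60,0,0,0,0,70,-4,-60,-20,0,0,0,70,-3.5,-60,-40,0,0,0,70,0,-4,-50,0,0,0,70,0,0,-30,0,0,0,70,0,0,0,0,0,0,70]
}}

```text
clock: 12.42
position: [0.4994, -0.1988, 0.1156]
eef_rot: [-0.001, 0.971, 0.239, -0.002]
ft_force: [0.6, 0.2, 0.3]
grip_width: 0.702
finger_force: 0.0
```

```bash
python3 st.py
```

```text
12.425 [ 499.4 -198.8  115.6] yaw -62.4 q [ 0.57  0.66 -0.36  1.93  0.37  0.62 -1.11] f [0.6 0.2 0.3] m [-0.   -0.06  0.08] g 0.7017453323754775 0.0
```

Emit:
{"op": "apply_moves", "data": {
  "plan": [0.5,-11.2,0,0,0,-0.005,70,0,0,-16,0,0,0,70,0,0,-15.5,0,0,0,70,0,0,0,0,0,0,60,0,0,0,0,0,0,50,0,0,0,0,0,0,40,0,0,0,0,0,0,30,0,0,0,0,0,0,30]
}}

```text
clock: 13.42
position: [0.5011, -0.2107, 0.086]
eef_rot: [-0.0, 0.972, 0.236, 0.0]
ft_force: [-0.5, 1.1, -0.5]
grip_width: 0.441
finger_force: 30.0
```

```bash
python3 st.py
```

```text
13.425 [ 501.1 -210.7   86. ] yaw -62.7 q [ 0.57  0.71 -0.33  1.92  0.4   0.57 -1.12] f [-0.5  1.1 -0.5] m [0.2  0.08 0.  ] g 0.4411527278955351 29.999991953372955
```

Emit:
{"op": "apply_moves", "data": {
  "plan": [0,0,20,0,0,0,30,0,0,40,0,0,0,30,0,10,60,0,0,0,30,0,50,30,0,0,-0.077,30,0,60,0,0,0,-0.077,30,0,60,0,0,0,-0.077,30,-2,60,0,0,0,-0.077,30,-2,60,0,0,0,-0.077,30,-2,60,0,0,0,-0.077,30,-2,30,0,0,0,-0.077,30]
}}

```text
clock: 14.68
position: [0.4923, 0.1831, 0.2374]
eef_rot: [-0.001, 1.0, -0.03, 0.001]
ft_force: [0.3, -0.4, -3.0]
grip_width: 0.45
finger_force: 30.0
```

Emit:
{"op": "apply_moves", "data": {
  "plan": [-2,20,0,0,0,0,30,0,10,0,0,0,0,30,0,0,0,0,0,0,30,0,0,0,0,0,0,30]
}}

```text
clock: 15.18
position: [0.4913, 0.2078, 0.236]
eef_rot: [0.0, 0.999, -0.032, 0.0]
ft_force: [0.1, -0.1, -2.4]
grip_width: 0.444
finger_force: 30.0
```

```bash
python3 st.py
python3 - <<'E'
from h import *
im=cams.capture("wrist");m=cams.camera_model("wrist");np.savez("w4.npz",**m)
cv2.imwrite("pics/w4.png",cv2.resize(im[:,:,::-1],(800,600),interpolation=cv2.INTER_CUBIC))
E
```

```text
15.175 [491.3 207.8 236. ] yaw -93.7 q [-0.16  0.46 -0.41  1.89  0.24  0.84 -2.33] f [ 0.1 -0.1 -2.4] m [ 0.05 -0.   -0.  ] g 0.44425454656440877 29.99992076307535
```

View pics/w4.png

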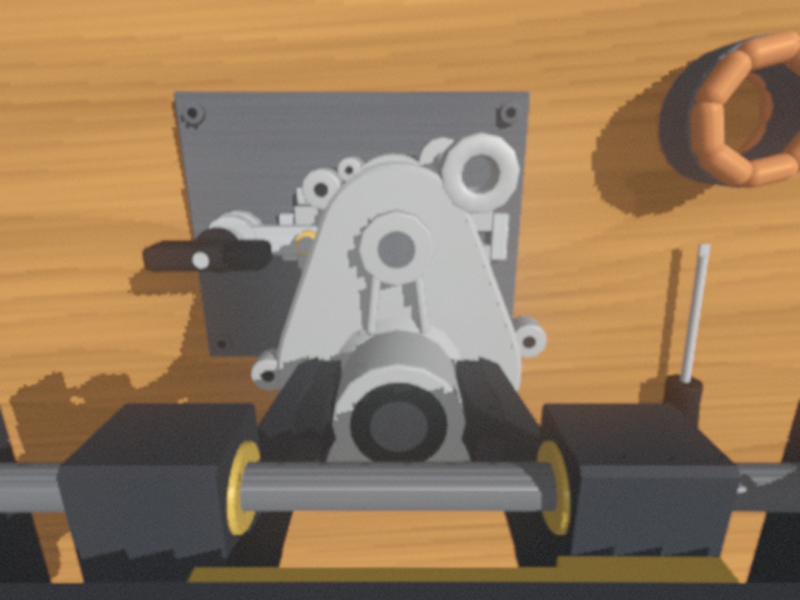

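Run:
```python
from h import *
m=np.load("w4.npz")
B=at(m,np.array((480.5,173))*.64,.168);O=at(m,np.array((399,422))*.64,.197)
print(B*1000,O*1000,(B-O)*1000,np.degrees(np.arctan2(*(B-O)[::-1]))-np.degrees(np.arctan2(-26.4,70.2)),np.hypot(*(B-O)),np.hypot(.0702,.0264))
print("smallboss",at(m,np.array((397,249))*.64,.153+.02)*1000)
for n,p,z in [("knob",(201,260),.08),("c",(192,114),.012),("c",(509,112),.012)]: print(n,at(m,np.array(p)*.64,z)*1000)
```

```text
[560.71757546 177.77820278] [493.36563446 207.21733057] [ 67.351941   -29.43912779] -3.0001559074807957 0.07350473591565862 0.075
smallboss [539.75862663 204.81169474]
knob [519.95953082 307.55325218]
c [595.1556913  325.50938758]
c [584.07483151 134.2525966 ]
```

Emit:
{"op": "apply_moves", "data": {
  "plan": [-1,1.3,-20,0,0,0,30,0,0,-30,0,0,0,30,0,0,-20,0,0,0,30,0,0,-8,0,0,0,30,0,0,0,0,0,0,30,0,0,0,0,0,0,30]
}}

```text
clock: 15.98
position: [0.4906, 0.2105, 0.1587]
eef_rot: [-0.0, 1.0, -0.031, 0.001]
ft_force: [0.1, 0.2, -2.7]
grip_width: 0.445
finger_force: 30.0
```

```bash
python3 st.py
python3 - <<'E'
from h import *
im=cams.capture("wrist");m=cams.camera_model("wrist");np.savez("w5.npz",**m)
cv2.imwrite("pics/w5.png",cv2.resize(im[60:300,120:440,::-1],(800,600),interpolation=cv2.INTER_CUBIC))
E
```

```text
15.975 [490.6 210.5 158.7] yaw -93.6 q [-0.2   0.58 -0.37  1.93  0.31  0.69 -2.4 ] f [ 0.1  0.2 -2.7] m [0.02 0.03 0.  ] g 0.4450282161708205 30.000044535845518
```

View pics/w5.png

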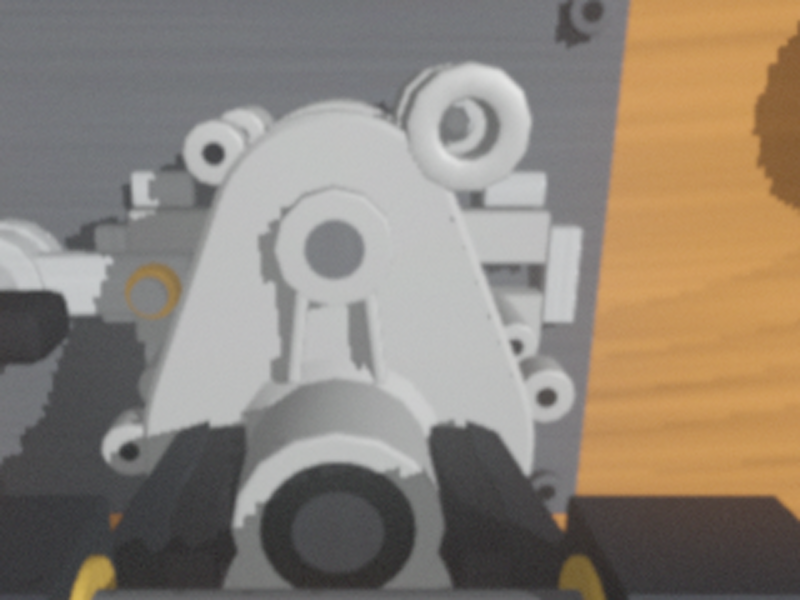

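Run:
```python
from h import *
m=np.load("w5.npz")
f=lambda x,y,z:at(m,(120+.4*x,60+.4*y),z)*1000
print("holeB",f(469,124,.0907),"tipB",f(457,124,.0685),f(459,124,.0685))
print("screwears L cover",f(213,153,.0757+.014),"R",f(547,397,.0757+.014),"housing R",f(516,346,.054))
```

```text
holeB [560.6710764  180.72188886] tipB [559.34732565 179.68215438] [559.3193932  179.24252879]
screwears L cover [558.24903757 230.51988661] R [502.21562191 164.234137  ] housing R [500.99764137 162.85738677]
```

Emit:
{"op": "apply_moves", "data": {
  "plan": [-1.2,-1.2,0,0,0,0,30,0,0,-4,0,0,0,30,0,0,-4,0,0,0,30,0,0,-4,0,0,0,30,0,0,0,0,0,0,30]
}}

```text
clock: 16.65
position: [0.4892, 0.2098, 0.1458]
eef_rot: [-0.001, 1.0, -0.031, 0.0]
ft_force: [2.2, 2.3, -1.0]
grip_width: 0.446
finger_force: 30.0
```

```bash
python3 st.py
```

```text
16.65 [489.2 209.8 145.8] yaw -93.6 q [-0.21  0.6  -0.36  1.94  0.33  0.66 -2.41] f [ 2.2  2.3 -1. ] m [ 0.46 -0.33 -0.15] g 0.44578594257254905 30.003083143383265
```

Emit:
{"op": "apply_moves", "data": {
  "plan": [0.3,0.3,-2,0,0,0,30,0,0,-2,0,0,0,30,0,0,-1.5,0,0,0,30,0,0,-1.5,0,0,0,30,0,0,0,0,0,0,30]
}}

```text
clock: 17.27
position: [0.4901, 0.2099, 0.1397]
eef_rot: [-0.0, 1.0, -0.031, 0.001]
ft_force: [1.1, 1.1, 6.3]
grip_width: 0.444
finger_force: 30.0
```

```bash
python3 st.py
```

```text
17.275 [490.1 209.9 139.7] yaw -93.6 q [-0.22  0.61 -0.35  1.94  0.33  0.65 -2.41] f [1.1 1.1 6.3] m [ 0.31 -0.46 -0.14] g 0.4441085408121752 30.001813396811485
```

Emit:
{"op": "apply_moves", "data": {
  "plan": [0,0,-1,0,0,0,30,0,0,-1,0,0,0,30,0,0,-0.5,0,0,0,30,0,0,0,0,0,0,30,0,0,0,0,0,0,30]
}}

```text
clock: 17.9
position: [0.4903, 0.2099, 0.1377]
eef_rot: [-0.0, 1.0, -0.031, 0.001]
ft_force: [1.1, 0.7, 8.9]
grip_width: 0.446
finger_force: 30.0
```

```bash
python3 st.py
```

```text
17.9 [490.3 209.9 137.7] yaw -93.6 q [-0.22  0.61 -0.35  1.94  0.34  0.64 -2.41] f [1.1 0.7 8.9] m [ 0.21 -0.37 -0.15] g 0.44578963597208093 30.001045055687428
```

Still on the spring's slope (1.3 N/mm); pressing on until the joint stops it.

Emit:
{"op": "apply_moves", "data": {
  "plan": [0,0,-0.7,0,0,0,30,0,0,-0.7,0,0,0,30,0,0,-0.6,0,0,0,30,0,0,0,0,0,0,30,0,0,0,0,0,0,30]
}}

```text
clock: 18.52
position: [0.4908, 0.21, 0.1368]
eef_rot: [-0.0, 1.0, -0.031, 0.002]
ft_force: [-1.3, -1.9, 21.9]
grip_width: 0.446
finger_force: 30.0
```

```bash
python3 st.py
```

```text
18.525 [490.8 210.  136.8] yaw -93.6 q [-0.22  0.61 -0.35  1.94  0.34  0.64 -2.41] f [-1.3 -1.9 21.9] m [-0.3   0.21 -0.17] g 0.4460190113599093 30.000737328082323
```

Emit:
{"op": "apply_moves", "data": {
  "plan": [0,0,-0.4,0,0,0,30,0,0,0,0,0,0,30,0,0,0,0,0,0,30]
}}

```text
clock: 18.9
position: [0.4909, 0.21, 0.1368]
eef_rot: [-0.0, 1.0, -0.031, 0.002]
ft_force: [-2.5, -2.0, 26.5]
grip_width: 0.441
finger_force: 30.0
```

```bash
python3 st.py
python3 - <<'E'
from h import *
im=cams.capture("wrist")
cv2.imwrite("pics/w6.png",cv2.resize(im[60:300,60:380,::-1],(800,600),interpolation=cv2.INTER_CUBIC))
E
```

```text
18.9 [490.9 210.  136.8] yaw -93.6 q [-0.22  0.61 -0.35  1.94  0.34  0.64 -2.41] f [-2.5 -2.  26.5] m [-0.45  0.46 -0.16] g 0.4410036171560514 30.00058975070715
```

View pics/w6.png

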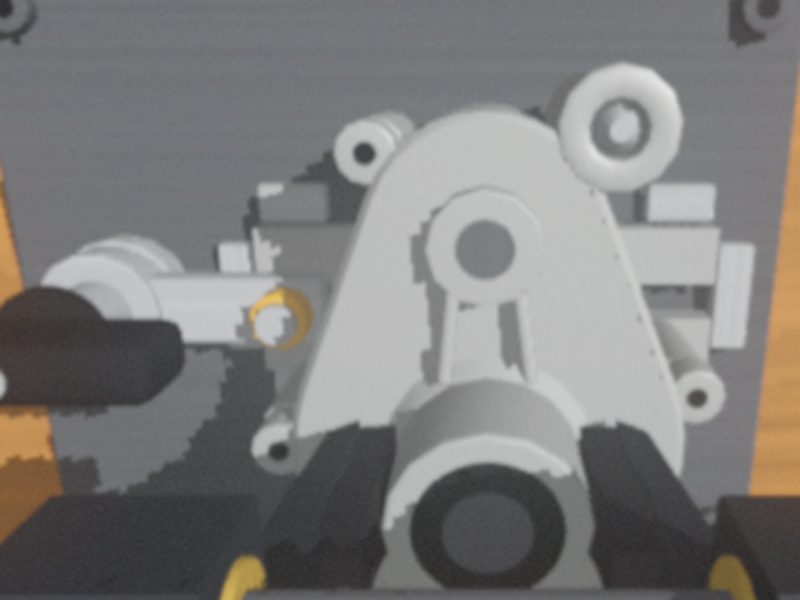

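The picture shows the cover flush on the lower half, with dowel B's tip in the middle of hole B (623,127). The clamp's toe is over the foot (278,318). The push is 26 N against a hard stop.

```bash
python3 -c "
from rig import ctrl;print(ctrl.finish_job())"
```

```text
the job is handed in; nothing more can be done
None
```

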